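# Sweep the loose chokes into the parts tray

## Task

Clear the bench: use the fingers like a brush to sweep the three loose copper-wound chokes across the table top, through the open side of the grey three-walled tray, until each lies flat and completely inside it. Push them along the table, in any order; do not pick any of them up, and leave the tape roll, the small round tin and the screwdriver where they are.

Things in the scene. Friction and masses are not known exactly. Their poses are not given: they have to be found in the camera images.
- tray: Grey parts tray left of the robot, fixed to the table: three walls 5 mm thick, 30 mm high. Inside 170 mm (its x) by 110 mm (its y). Origin: centre of the inside, at table height, z up. The whole -y side (at y = -55 mm, 170 mm wide) is open, facing roughly to the robot's right; back wall at y = +55, side walls at x = -85 and +85 mm. Floor level with the table, no lip.
- choke_a_mid (a point): A toroidal choke: a round copper-wound disc lying flat, 40 mm across and 18 mm tall, its middle filled with black resin (no open hole), 60 to 110 g; a rigid solid cylinder that slides on the table. The point is its centre, half-way up (9 mm above the table). The three chokes are alike.
- choke_b_mid (a point): A toroidal choke: a round copper-wound disc lying flat, 40 mm across and 18 mm tall, its middle filled with black resin (no open hole), 60 to 110 g; a rigid solid cylinder that slides on the table. The point is its centre, half-way up (9 mm above the table). The three chokes are alike.
- choke_c_mid (a point): A toroidal choke: a round copper-wound disc lying flat, 40 mm across and 18 mm tall, its middle filled with black resin (no open hole), 60 to 110 g; a rigid solid cylinder that slides on the table. The point is its centre, half-way up (9 mm above the table). The three chokes are alike.
- tape_mid (a point): Bystander: roll of black tape lying flat, 64 mm across, 18 mm tall, beyond the chokes seen from the robot. The point is its centre, half-way up.
- tin_mid (a point): Bystander: small round yellow tin with an aluminium lid, 48 mm across, 30 mm tall, between the robot and the chokes. The point is its centre, half-way up.
- driver_grip (a point): Bystander: screwdriver with a red handle, 170 mm long, lying on the table beyond and to the right of the chokes. The point is the middle of its handle; x runs along it towards the tip.
- sorter: Bystander: black plastic compartment box, 110 mm (its x) by 240 mm (its y), 30 mm high, fixed to the table at the robot's right. The origin is the centre of its underside.

How it is judged:
At the end, for the whole second after the job is handed in: All three chokes lie flat on the floor of the tray (centres under 13 mm up), within its walls and completely past the line of its open side (up to 3 mm of a choke may still stick out), and the tape roll, tin and screwdriver are within 15 mm of where they started (y of choke_a_mid in the frame of tray between -0.038 and 0.055 m and x of choke_a_mid in the frame of tray between -0.085 and 0.085 m and height (world z) of each of choke_a_mid, choke_b_mid, choke_c_mid below 0.013 m and y of choke_b_mid in the frame of tray between -0.038 and 0.055 m and x of choke_b_mid in the frame of tray between -0.085 and 0.085 m and y of choke_c_mid in the frame of tray between -0.038 and 0.055 m and x of choke_c_mid in the frame of tray between -0.085 and 0.085 m and distance of each of tape_mid, tin_mid, driver_grip from where it was at the start of the episode below 0.015 m); the robot touches nothing.
It fails at once if a choke is lifted off the table (its centre more than 15 mm above where it lies) (height (world z) of any of choke_a_mid, choke_b_mid, choke_c_mid above 0.024 m).
It fails at once if the tape is moved by more than 15 mm (distance of tape_mid from where it was at the start of the episode above 0.015 m).
It fails at once if the tin is moved by more than 15 mm (distance of tin_mid from where it was at the start of the episode above 0.015 m).
It fails at once if the screwdriver is moved by more than 15 mm (distance of driver_grip from where it was at the start of the episode above 0.015 m).
It also fails if it takes over 67 s, if anything falls off the work surface, if the arm or the gripper's body presses on something with over 40 N, if the wrist force passes 120 N, or if a joint passes its speed limit or range.

## Robot

A 6-joint arm with a two-finger parallel gripper is mounted at the origin on the work surface. World frame = base frame: x ahead of the robot, y to its left, z up, the work surface at z = 0. Lengths are in m, angles in rad, forces in N, time in s.
With the tool pointing down it reaches from about 0.425 to 1.125 m from the base axis. Payload 14.9 kg.
Tool frame: the origin (TCP) lies midway between the tips of the shut fingers; the grasp point (between the pads) lies 19 mm behind it; y points along the fingers, x is the direction in which the jaws open and shut, and the axes are right-handed (so a half turn about y gives the same grasp; the last joint's range is limited). The gripper opens to 91 mm and grips with 3 to 60 N. Pads are 32 mm wide; open, the fingers measure 118 mm over their backs; the gripper's body (76 mm by 178 mm) begins 60 mm behind the grasp point.
Start: joints at [1.176, 0.379, 1.734, -0, 1.028, -0.033], TCP at [0.248, 0.655, 0.214] pointing down, gripper open.
Joint ranges: [-2.77, 2.77], [-0.74, 2.19], [0, 2.66], [-1.06, 4.2], [0.31, 2.87], [-3.08, 3.08]. Speed limits (rad/s): [1.89, 1.89, 2.39, 3.14, 3.14, 3.14].

## Interface

Orientations are given as a 3x3 rotation matrix whose columns are the frame's x, y, z axes.
In Python, from station import r gives the robot as it stands.
- The arm moves only by the tool send_rows, never from a script. Its argument "steps" is a list of rows, each a list of 5 numbers: the shift along the tool's x, y, z in m, then the turn about the tool's y in rad, then the closure in counts, from 0 (fully open) to 255 (shut). A call has 1 to 10 rows; each row is the pose to reach, as a shift and turn from the pose commanded when the call began, along the tool's axes at that moment; what a row does not reach only later rows make up. A row lasts 1/12 s, in which the tool goes at most 41.7 mm and 7.16 degrees, less where a joint would pass 70% of its speed; a pose out of reach is approached as far as the arm can. A call with a gripper value outside its range is refused whole. The fingers move at their own pace and stop on an object; "force" is the grip in N (left out, the last holds). Time passes only in rows, so rows that repeat a pose let the fingers close. It gives the time, the measured TCP pose, the force and the opening at its end, in the units of the state.
- r.state(): the state, without advancing time (a new reading comes with each control period).
- r.camera(name): name is "scene" or "side" or "wrist"; returns a dict with "image" (480x640x3 uint8, red, green, blue), "mtx" (3x3 intrinsics, pixels), "distortion" ([k1, k2, p1, p2, k3] as OpenCV has them; the pictures are not rectified), "extrinsics" (4x4, takes a point from camera to world coordinates). Camera axes: x right, y up, looking along -z (the intrinsics and any distortion apply to the point x, -y, -z); pixel columns grow to the right and rows downward; lengths in m; the calibration is good to about 2 mm. A picture is of the moment at which its call begins. There is no depth.
- r.hand_in(): hands the job in, once; it reports no verdict.
The state is a dict: "time_s": time; "qpos": joint angles; "joint_velocities": joint speeds; "joint_torque": joint torques, N m; "tcp_pos": TCP position; "eef_rot": TCP orientation; "wrist_force": force on the tool from outside, world axes, zero at the start; "wrist_torque": the same for the moment, N m; "opening": finger opening in m.
Only numpy, scipy, OpenCV 4.12 (cv2) and the standard library are available. Lean on these libraries where they do the work, as an engineer would, in place of code of your own. Each camera call takes 0.05 s, during which the arm holds its last target. There are 200 camera calls.

## Working session

There is one attempt and no reset: what is moved stays moved. The work goes in short steps, Python scripts to look and compute and a tool call to move; the robot and the scene stay as the last step left them, time stands still between calls to the robot, and variables do not carry over. Pictures are saved under pics/ and viewed, about 8 in all and at most 12, crops included, and the job is handed in when it is done.

Besides the shell and the picture viewer there is one more tool, called by a JSON object that holds its "op" and its "data". send_rows: Moves the arm, as the interface text tells. Its arguments: {"type":"object","properties":{"steps":{"type":"array"},"force":{"type":"number"}},"required":["steps"]}

```bash
mkdir -p pics; cat > h.py <<'E'
import numpy as np, cv2
from station import r
def ray(cam,px,z):
    c=cam; p=cv2.undistortPoints(np.array([[px]],float),np.array(c["mtx"]),np.array(c["distortion"]))[0,0]
    T=np.array(c["extrinsics"]); d=T[:3,:3]@np.array([p[0],-p[1],-1]); o=T[:3,3]
    return (o+d*(z-o[2])/d[2])[:2]
E
python3 - <<'E'
from h import *
for n in("scene","side"):
    c=r.camera(n); cv2.imwrite(f"pics/{n}0.png",c["image"][:,:,::-1]); print(n,np.round(c["extrinsics"],3).tolist())
s=r.state(); print(s["time_s"],s["tcp_pos"],np.round(s["eef_rot"],3).tolist(),s["opening"])
E
```

```text
scene [[-0.863, -0.38, 0.331, 1.023], [0.504, -0.662, 0.554, 0.611], [0.008, 0.646, 0.764, 1.042], [0.0, 0.0, 0.0, 1.0]]
side [[0.989, 0.072, -0.129, 0.46], [-0.147, 0.606, -0.782, -0.919], [0.022, 0.792, 0.61, 0.654], [0.0, 0.0, 0.0, 1.0]]
0.1 [0.2476353  0.65437489 0.21336694] [[0.354, -0.0, -0.935], [0.935, -0.001, 0.354], [-0.001, -1.0, 0.0]] 0.09080287746830251
```

View pics/scene0.png

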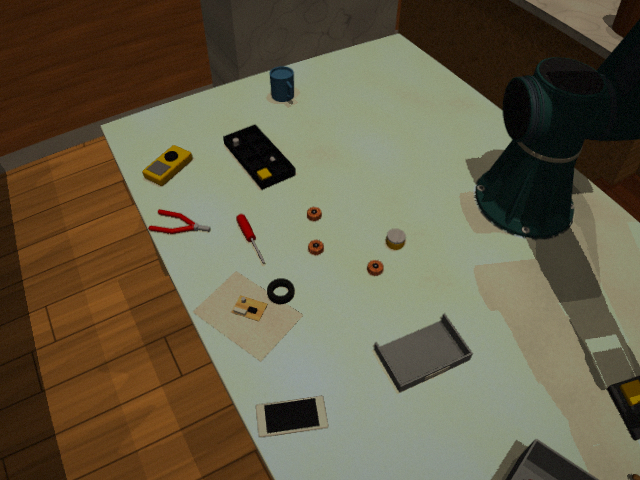

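View pics/side0.png

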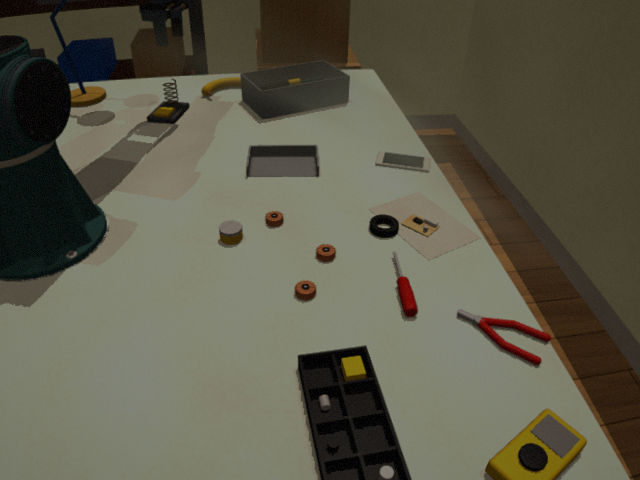

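Scene shows the chokes at about (314,213), (316,247) and (375,267), the tin at (396,239), the tape at (281,291) and the screwdriver at (250,238). The tray's corners are near (376,347), (445,318), (470,355) and (400,388). In the side view the chokes are at (306,290), (326,252) and (274,218), with the tray around (283,162).

```bash
cat >> h.py <<'E'
def chokes(cam,lo=100):
    h=cv2.cvtColor(cam["image"],cv2.COLOR_RGB2HSV)
    m=cv2.inRange(h,(3,110,80),(16,235,255)); m=cv2.morphologyEx(m,cv2.MORPH_CLOSE,np.ones((7,7)))
    n,l,st,ce=cv2.connectedComponentsWithStats(m)
    o=[]
    for s,c in zip(st[1:],ce[1:]):
        w=ray(cam,c,.010)
        if s[4]>60 and .35<w[0]<1.1 and -.3<w[1]<.7: o.append((c.round(1).tolist(),int(s[4]),w.round(4).tolist()))
    return o
E
python3 - <<'E'
from h import *
C={n:r.camera(n) for n in("scene","side")}
for n,c in C.items():
    print(n); [print(x) for x in chokes(c)]
s,d=C["scene"],C["side"]
print("tin",ray(s,(396,239),.017),ray(d,(231,233),.015));print("tape",ray(s,(281,291),.009),ray(d,(384,226),.009))
print("drv",[ray(s,p,.008).round(3) for p in((240,216),(264,263))])
print("tray s",[ray(s,p,.03).round(3) for p in((376,346),(445,317),(470,352),(400,386))])
print("tray d top",[ray(d,p,.03).round(3) for p in((247,147),(319,147))],"floor ends",[ray(d,p,0).round(3) for p in((247,177),(319,177))])
a=cv2.resize(s["image"][290:410,350:490],None,fx=4,fy=4,interpolation=2);b=cv2.resize(d["image"][130:190,230:340],None,fx=4,fy=4,interpolation=2)
o=np.zeros((480,780,3),np.uint8);o=np.zeros((480+0,560,3),np.uint8);o[:]=a;o2=np.zeros((600,560,3),np.uint8)
cv2.imwrite("pics/tray_s.png",a[:,:,::-1]);cv2.imwrite("pics/tray_d.png",b[:,:,::-1])
E
```

```text
scene
([313.6, 213.0], 151, [0.5432, -0.2391])
([315.4, 246.5], 177, [0.5965, -0.1366])
([374.6, 267.5], 201, [0.5044, -0.007])
side
([436.3, 131.6], 195, [1.003, 0.3726])
([520.6, 288.4], 2710, [0.9477, -0.2907])
([273.8, 215.8], 130, [0.5044, 0.0001])
([325.5, 249.6], 171, [0.5988, -0.1299])
([305.2, 287.0], 216, [0.5449, -0.2335])
tin [ 0.41000048 -0.05120395] [ 0.4114513  -0.05834884]
tape [ 0.73385207 -0.05939477] [ 0.7360866  -0.06383893]
drv [array([ 0.716, -0.329]), array([ 0.731, -0.155])]
tray s [array([0.63 , 0.184]), array([0.455, 0.202]), array([0.463, 0.3  ]), array([0.64 , 0.287])]
tray d top [array([0.456, 0.292]), array([0.643, 0.271])] floor ends [array([0.451, 0.189]), array([0.629, 0.169])]
```

View pics/tray_s.png

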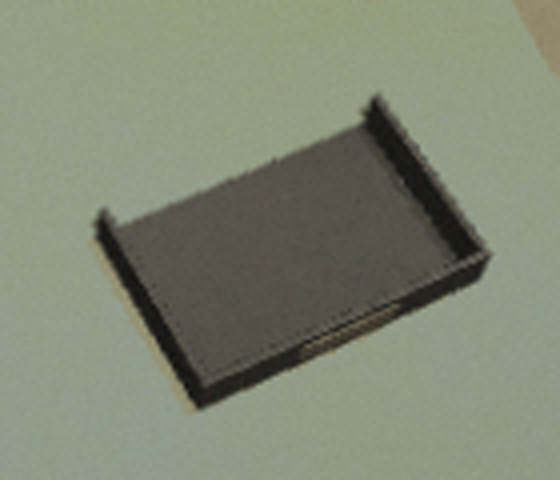

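The crop shows the tray's wall tops with ends at about (375.5,343) and (444,314) in full-image pixels. That puts the mouth centre near (0.54,0.18), with the tray turned about -5°. The three pushes are nearly straight along +y, so I'll close the fingers to a cradle of about 28 mm.

{"op": "send_rows", "data": {"steps": [[-0.03, 0, -0.025, 0.06, 176], [-0.06, 0, -0.05, 0.12, 176], [-0.09, 0, -0.075, 0.18, 176], [-0.12, 0, -0.1, 0.24, 176], [-0.15, 0, -0.125, 0.3, 176], [-0.18, 0, -0.15, 0.36, 176], [-0.21, 0, -0.175, 0.42, 176], [-0.24, 0, -0.2, 0.48, 176], [-0.27, 0, -0.225, 0.54, 176], [-0.295, 0, -0.25, 0.6, 176]]}}

```text
time_s: 1.03
tcp_pos: [0.377, 0.2881, 0.2139]
eef_rot: [[0.822, -0.0, -0.57], [0.57, -0.0, 0.822], [-0.0, -1.0, -0.0]]
wrist_force: [1.0, 0.4, 0.6]
opening: 0.0292
```

```bash
cat >> h.py <<'E'
def to(x,y,z,az=0):
    s=r.state();R=np.array(s["eef_rot"]);p=np.array(s["tcp_pos"])
    print("t",s["time_s"],p.round(4),"az",np.arctan2(R[1,0],R[0,0]).round(4),"open",s["opening"],"F",np.round(s["wrist_force"],1))
    print("shift",(R.T@(np.array([x,y,z])-p)).round(4),"turn",(np.arctan2(R[1,0],R[0,0])-az).round(4))
E
python3 -c "
from h import *
to(.505,-.075,.1)"
```

```text
t 1.0333 [0.377  0.2881 0.2139] az 0.6062 open 0.0292308549998748 F [1.  0.4 0.6]
shift [-0.1017  0.1139 -0.3714] turn 0.6062
```

{"op": "send_rows", "data": {"steps": [[-0.01, 0, -0.038, 0.06, 176], [-0.02, 0, -0.075, 0.12, 176], [-0.03, 0, -0.11, 0.18, 176], [-0.04, 0.01, -0.15, 0.24, 176], [-0.051, 0.02, -0.185, 0.3, 176], [-0.062, 0.03, -0.225, 0.36, 176], [-0.073, 0.04, -0.262, 0.42, 176], [-0.083, 0.05, -0.3, 0.48, 176], [-0.093, 0.06, -0.335, 0.54, 176], [-0.102, 0.07, -0.371, 0.606, 176]]}}

```text
time_s: 1.87
tcp_pos: [0.5058, -0.0744, 0.1435]
eef_rot: [[1.0, 0.0, 0.0], [-0.0, 0.0, 1.0], [0.0, -1.0, 0.0]]
wrist_force: [0.4, 1.7, -0.4]
opening: 0.0283
```

```bash
python3 - <<'E'
from h import *
to(.504,-.072,.008)
c=r.camera("wrist"); cv2.imwrite("pics/w1.png",c["image"][:,:,::-1]); print(chokes(c))
E
```

```text
t 1.8667 [ 0.5058 -0.0744  0.1435] az -0.0003 open 0.02828555350117322 F [ 0.4  1.7 -0.4]
shift [-0.0018  0.1355  0.0024] turn -0.0003
[([318.9, 136.5], 1480, [0.5085, -0.0113]), ([431.5, 290.2], 789, [0.5993, -0.1319]), ([348.2, 400.3], 421, [0.5347, -0.2379]), ([567.7, 413.9], 137, [0.7377, -0.2577])]
```

View pics/w1.png

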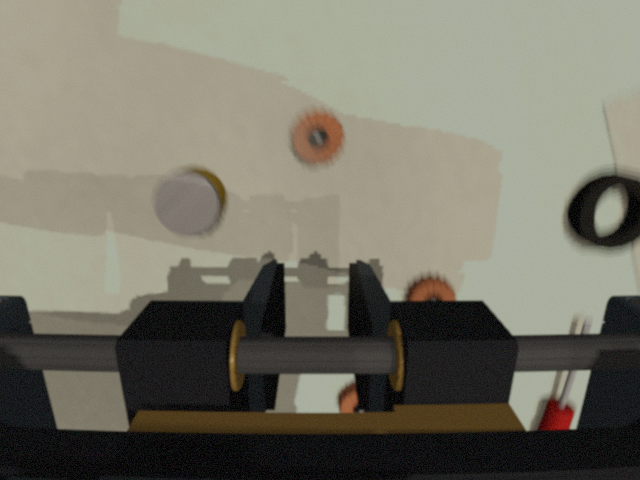

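Wrist view shows choke C at (319,136) straight ahead, the tin at (190,200) to the left and clear, and B partly hidden at (431,290). Next I lower behind C.

{"op": "send_rows", "data": {"steps": [[0, 0.03, 0, 0, 176], [0, 0.06, 0, 0, 176], [0, 0.09, 0, 0, 176], [0, 0.11, 0, 0, 176], [0, 0.12, 0, 0, 176], [0, 0.127, 0, 0, 176], [0, 0.132, 0, 0, 176], [0, 0.135, 0, 0, 176], [0, 0.135, 0, 0, 176]]}}

```text
time_s: 2.67
tcp_pos: [0.5062, -0.0724, 0.0093]
eef_rot: [[1.0, 0.001, -0.003], [0.003, -0.0, 1.0], [0.001, -1.0, -0.0]]
wrist_force: [-0.1, 0.7, -0.1]
opening: 0.0279
```

{"op": "send_rows", "data": {"steps": [[0, 0, 0.01, 0, 176], [0, 0, 0.02, 0, 176], [0, 0, 0.03, 0, 176], [0, 0, 0.042, 0, 176], [0, 0, 0.055, 0, 176], [0, 0, 0.069, 0, 176], [-0.001, 0, 0.083, 0, 176], [-0.001, 0, 0.097, 0, 176], [-0.001, 0, 0.111, 0, 176], [-0.001, 0, 0.125, 0, 176]]}}

```text
time_s: 3.5
tcp_pos: [0.5043, 0.0543, 0.0092]
eef_rot: [[1.0, 0.0, -0.004], [0.004, -0.0, 1.0], [0.0, -1.0, -0.0]]
wrist_force: [0.9, -1.5, 0.6]
opening: 0.0285
```

{"op": "send_rows", "data": {"steps": [[0, 0, 0.014, 0, 176], [0, 0, 0.028, 0, 176], [0, 0, 0.042, 0, 176], [-0.001, 0, 0.056, 0, 176], [-0.001, 0, 0.07, 0, 176], [-0.001, 0, 0.082, 0, 176], [-0.001, 0, 0.092, 0, 176], [-0.001, 0, 0.1, 0, 176], [-0.001, 0, 0.105, 0, 176], [-0.001, 0, 0.105, 0, 176]]}}

```text
time_s: 4.33
tcp_pos: [0.5031, 0.1585, 0.009]
eef_rot: [[1.0, 0.0, -0.004], [0.004, 0.0, 1.0], [0.0, -1.0, 0.0]]
wrist_force: [0.4, 0.7, -0.9]
opening: 0.0283
```

```bash
python3 - <<'E'
from h import *
to(.503,.235,.009)
c=r.camera("wrist"); cv2.imwrite("pics/w2.png",c["image"][:,:,::-1]); print(chokes(c))
c=r.camera("scene"); print(chokes(c))
E
```

```text
t 4.3333 [0.5031 0.1585 0.009 ] az 0.0038 open 0.028321416883474417 F [ 0.4  0.7 -0.9]
shift [ 0.0002 -0.      0.0765] turn 0.0038
[([316.1, 231.5], 5447, [0.5035, 0.1901])]
[([313.8, 213.5], 165, [0.5437, -0.2373]), ([315.5, 246.9], 191, [0.5969, -0.1352]), ([424.8, 326.4], 210, [0.4993, 0.1897])]
```

View pics/w2.png

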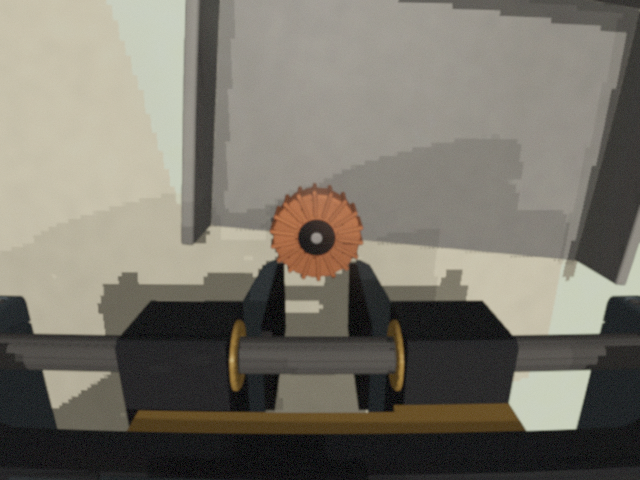

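Choke C sits in the cradle at (316,232), just at the mouth. The mouth's floor corners are at about (212,230) and (577,260).

```bash
python3 - <<'E'
from h import *
c=r.camera("wrist")
print([ray(c,p,0).round(4) for p in((211,229),(577,260))],[ray(c,p,0.03).round(4) for p in((207,240),(616,283),(190,243),(628,283))])
E
```

```text
[array([0.4559, 0.1873]), array([0.6269, 0.1725])] [array([0.462 , 0.1916]), array([0.6247, 0.1737]), array([0.4554, 0.1904]), array([0.63  , 0.1737])]
```

{"op": "send_rows", "data": {"steps": [[0, 0, 0.01, 0, 176], [0, 0, 0.02, 0, 176], [0, 0, 0.03, 0, 176], [0, 0, 0.04, 0, 176], [0, 0, 0.05, 0, 176], [0, 0, 0.06, 0, 176], [0, 0, 0.067, 0, 176], [0, 0, 0.071, 0, 176], [0, 0, 0.073, 0, 176], [0, 0, 0.073, 0, 176]]}}

```text
time_s: 5.32
tcp_pos: [0.5028, 0.231, 0.0089]
eef_rot: [[1.0, -0.0, -0.003], [0.003, 0.0, 1.0], [-0.0, -1.0, 0.0]]
wrist_force: [-0.1, -0.3, -0.2]
opening: 0.0282
```

{"op": "send_rows", "data": {"steps": [[0, 0, -0.02, 0, 176], [0, -0.02, -0.04, 0, 176], [0, -0.06, -0.05, 0, 176], [0.01, -0.09, -0.08, 0, 176], [0.025, -0.09, -0.12, 0, 176], [0.04, -0.09, -0.16, 0, 176], [0.05, -0.09, -0.2, 0, 176], [0.06, -0.09, -0.24, 0, 176], [0.07, -0.09, -0.28, 0, 176], [0.08, -0.09, -0.32, 0, 176]]}}

```text
time_s: 6.15
tcp_pos: [0.5833, -0.09, 0.0991]
eef_rot: [[1.0, 0.0, -0.002], [0.002, -0.0, 1.0], [0.0, -1.0, -0.0]]
wrist_force: [-0.2, 0.2, -0.8]
opening: 0.0287
```

```bash
python3 - <<'E'
from h import *
to(.598,-.192,.009)
E
```

```text
t 6.15 [ 0.5833 -0.09    0.0991] az 0.0023 open 0.02869240271766841 F [-0.2  0.2 -0.8]
shift [ 0.0145  0.0901 -0.1021] turn 0.0023
```

{"op": "send_rows", "data": {"steps": [[0.005, 0, -0.03, 0, 176], [0.01, 0, -0.06, 0, 176], [0.0145, 0, -0.09, 0.002, 176], [0.0145, 0, -0.102, 0.002, 176], [0.0145, 0.02, -0.102, 0.002, 176], [0.0145, 0.045, -0.102, 0.002, 176], [0.0145, 0.07, -0.102, 0.002, 176], [0.0145, 0.083, -0.102, 0.002, 176], [0.0145, 0.09, -0.102, 0.002, 176], [0.0145, 0.09, -0.102, 0.002, 176]]}}

```text
time_s: 6.98
tcp_pos: [0.5973, -0.189, 0.0078]
eef_rot: [[1.0, -0.002, -0.001], [0.001, 0.001, 1.0], [-0.002, -1.0, 0.001]]
wrist_force: [-0.3, 0.3, 0.3]
opening: 0.0281
```

{"op": "send_rows", "data": {"steps": [[0, 0, 0.01, 0, 176], [0, 0, 0.02, 0, 176], [0, 0, 0.03, 0, 176], [0, 0, 0.042, 0, 176], [0, 0, 0.055, 0, 176], [0, 0, 0.069, 0, 176], [-0.001, 0, 0.083, 0, 176], [-0.002, 0, 0.097, 0, 176], [-0.003, 0, 0.111, 0, 176], [-0.004, 0, 0.125, 0, 176]]}}

```text
time_s: 7.82
tcp_pos: [0.5939, -0.0628, 0.009]
eef_rot: [[1.0, -0.0, -0.001], [0.001, -0.0, 1.0], [-0.0, -1.0, -0.0]]
wrist_force: [-0.3, -2.0, 1.7]
opening: 0.0286
```

{"op": "send_rows", "data": {"steps": [[-0.001, 0, 0.014, 0, 176], [-0.002, 0, 0.028, 0, 176], [-0.003, 0, 0.042, 0, 176], [-0.004, 0, 0.056, 0, 176], [-0.005, 0, 0.07, 0, 176], [-0.005, 0, 0.084, 0, 176], [-0.005, 0, 0.098, 0, 176], [-0.005, 0, 0.11, 0, 176], [-0.006, 0, 0.12, 0, 176], [-0.006, 0, 0.13, 0, 176]]}}

```text
time_s: 8.65
tcp_pos: [0.5877, 0.0667, 0.0089]
eef_rot: [[1.0, -0.0, -0.001], [0.001, -0.0, 1.0], [-0.0, -1.0, -0.0]]
wrist_force: [-0.0, -1.0, 1.5]
opening: 0.0281
```

```bash
python3 - <<'E'
from h import *
to(.587,.222,.009)
c=r.camera("wrist"); print(chokes(c))
c=r.camera("scene"); print(chokes(c))
E
```

```text
t 8.65 [0.5877 0.0667 0.0089] az 0.0013 open 0.028144520691343242 F [-0.  -1.   1.5]
shift [-5.000e-04 -1.000e-04  1.553e-01] turn 0.0013
[([316.0, 234.4], 5279, [0.5882, 0.097])]
[([313.7, 213.5], 168, [0.5439, -0.2374]), ([370.8, 313.9], 236, [0.5865, 0.1]), ([444.2, 351.4], 263, [0.5009, 0.2632])]
```

{"op": "send_rows", "data": {"steps": [[0, 0, 0.014, 0, 176], [0, 0, 0.028, 0, 176], [0, 0, 0.042, 0, 176], [0, 0, 0.056, 0, 176], [0, 0, 0.07, 0, 176], [0, 0, 0.082, 0, 176], [0, 0, 0.094, 0, 176], [0, 0, 0.106, 0, 176], [0, 0, 0.118, 0, 176], [0, 0, 0.13, 0, 176]]}}

```text
time_s: 9.58
tcp_pos: [0.5877, 0.1968, 0.0089]
eef_rot: [[1.0, -0.0, -0.001], [0.001, -0.0, 1.0], [-0.0, -1.0, -0.0]]
wrist_force: [-0.4, -0.1, -0.9]
opening: 0.0284
```

{"op": "send_rows", "data": {"steps": [[0, 0, 0.01, 0, 176], [0, 0, 0.018, 0, 176], [0, 0, 0.024, 0, 176], [0, 0, 0.028, 0, 176], [0, 0, 0.028, 0, 176], [0, 0, 0.01, 0, 176], [0, -0.02, -0.01, 0, 176], [0, -0.06, -0.03, 0, 176], [0, -0.09, -0.06, 0, 176], [0, -0.09, -0.1, 0, 176]]}}

```text
time_s: 10.42
tcp_pos: [0.5907, 0.0968, 0.1041]
eef_rot: [[1.0, 0.007, -0.002], [0.002, 0.001, 1.0], [0.007, -1.0, 0.001]]
wrist_force: [2.3, -0.1, 0.6]
opening: 0.0282
```

{"op": "send_rows", "data": {"steps": [[-0.005, 0, -0.04, 0, 176], [-0.01, 0, -0.08, 0, 176], [-0.015, 0, -0.12, 0, 176], [-0.02, 0, -0.16, 0, 176], [-0.025, 0, -0.2, 0, 176], [-0.03, 0, -0.24, 0, 176], [-0.035, 0, -0.28, 0, 176], [-0.04, 0, -0.31, 0, 176], [-0.043, 0, -0.33, 0, 176], [-0.043, 0, -0.34, 0, 176]]}}

```text
time_s: 11.25
tcp_pos: [0.5443, -0.2462, 0.0989]
eef_rot: [[1.0, 0.0, 0.002], [-0.002, -0.0, 1.0], [0.0, -1.0, -0.0]]
wrist_force: [-1.0, 0.6, -0.2]
opening: 0.0284
```

```bash
python3 - <<'E'
from h import *
to(.544,-.30,.009)
c=r.camera("scene"); print(chokes(c)); cv2.imwrite("pics/s3.png",c["image"][:,:,::-1])
E
```

```text
t 11.25 [ 0.5443 -0.2462  0.0989] az -0.0016 open 0.028359381264661854 F [-1.   0.6 -0.2]
shift [-0.0002  0.0899 -0.0538] turn -0.0016
[([314.1, 213.4], 171, [0.5428, -0.2372]), ([444.6, 350.8], 229, [0.4991, 0.2624]), ([411.6, 366.1], 235, [0.5838, 0.255])]
```

View pics/s3.png

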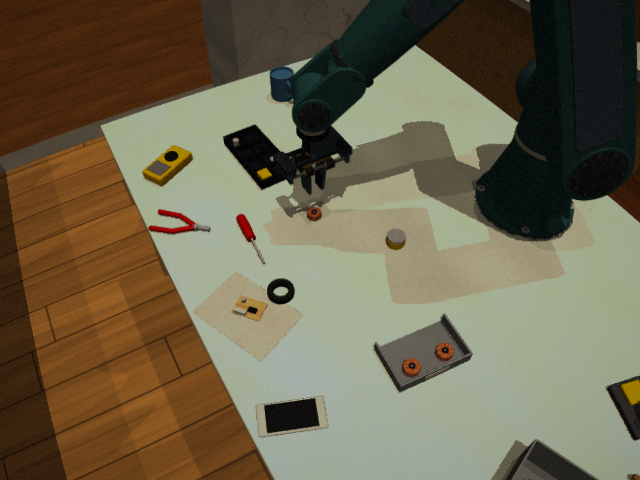

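Chokes B (411,366) and C (444,351) are in the tray, and the bystanders look unmoved. A is at (314,213), with the arm above it, so it goes next.

{"op": "send_rows", "data": {"steps": [[0, 0, -0.02, 0, 176], [0, 0, -0.04, 0, 176], [0, 0, -0.047, 0, 176], [0, 0.02, -0.047, 0, 176], [0, 0.045, -0.047, 0, 176], [0, 0.07, -0.047, 0, 176], [0, 0.083, -0.047, 0, 176], [0, 0.09, -0.047, 0, 176], [0, 0.09, -0.047, 0, 176]]}}

```text
time_s: 12.05
tcp_pos: [0.5448, -0.2895, 0.0078]
eef_rot: [[1.0, -0.002, -0.001], [0.001, 0.001, 1.0], [-0.002, -1.0, 0.001]]
wrist_force: [-0.9, 0.4, -0.2]
opening: 0.0283
```

{"op": "send_rows", "data": {"steps": [[0, 0, 0.01, 0, 176], [0, 0, 0.02, 0, 176], [0, 0, 0.03, 0, 176], [0, 0, 0.042, 0, 176], [0, 0, 0.055, 0, 176], [0, 0, 0.069, 0, 176], [0, 0, 0.083, 0, 176], [0, 0, 0.097, 0, 176], [0, 0, 0.111, 0, 176], [0, 0, 0.125, 0, 176]]}}

```text
time_s: 12.88
tcp_pos: [0.5452, -0.164, 0.009]
eef_rot: [[1.0, 0.0, -0.001], [0.001, -0.0, 1.0], [0.0, -1.0, -0.0]]
wrist_force: [-0.1, -1.5, 2.8]
opening: 0.0282
```

{"op": "send_rows", "data": {"steps": [[0, 0, 0.014, 0, 176], [0, 0, 0.028, 0, 176], [0, 0, 0.042, 0, 176], [0, 0, 0.056, 0, 176], [0, 0, 0.07, 0, 176], [0, 0, 0.084, 0, 176], [0, 0, 0.098, 0, 176], [0, 0, 0.112, 0, 176], [0, 0, 0.126, 0, 176], [0, 0, 0.14, 0, 176]]}}

```text
time_s: 13.72
tcp_pos: [0.5448, -0.0241, 0.0089]
eef_rot: [[1.0, -0.0, -0.001], [0.001, -0.0, 1.0], [-0.0, -1.0, -0.0]]
wrist_force: [0.9, -2.1, 2.1]
opening: 0.0283
```

{"op": "send_rows", "data": {"steps": [[0, 0, 0.014, 0, 176], [0, 0, 0.028, 0, 176], [0, 0, 0.042, 0, 176], [0, 0, 0.056, 0, 176], [0, 0, 0.07, 0, 176], [0, 0, 0.082, 0, 176], [0, 0, 0.094, 0, 176], [0, 0, 0.104, 0, 176], [0, 0, 0.11, 0, 176], [0, 0, 0.11, 0, 176]]}}

```text
time_s: 14.55
tcp_pos: [0.5448, 0.0856, 0.0088]
eef_rot: [[1.0, -0.0, -0.002], [0.002, 0.0, 1.0], [-0.0, -1.0, 0.0]]
wrist_force: [0.2, -0.2, -0.2]
opening: 0.0282
```

```bash
python3 - <<'E'
from h import *
to(.543,.190,.009)
c=r.camera("wrist"); print(chokes(c))
c=r.camera("scene"); print(chokes(c))
E
```

```text
t 14.55 [0.5448 0.0856 0.0088] az 0.0019 open 0.02817143803761415 F [ 0.2 -0.2 -0.2]
shift [-0.0016 -0.0002  0.1044] turn 0.0019
[([316.2, 233.0], 5295, [0.5453, 0.1166])]
[([390.8, 311.6], 230, [0.5433, 0.1179]), ([444.3, 351.3], 257, [0.5005, 0.2631]), ([411.5, 366.7], 255, [0.5848, 0.2562])]
```

{"op": "send_rows", "data": {"steps": [[-0.001, 0, 0.012, 0, 176], [-0.001, 0, 0.025, 0, 176], [-0.001, 0, 0.038, 0, 176], [-0.001, 0, 0.051, 0, 176], [-0.001, 0, 0.064, 0, 176], [-0.001, 0, 0.077, 0, 176], [-0.001, 0, 0.089, 0, 176], [-0.001, 0, 0.1, 0, 176], [-0.001, 0, 0.106, 0, 176], [-0.001, 0, 0.106, 0, 176]]}}

```text
time_s: 15.48
tcp_pos: [0.5439, 0.1918, 0.0089]
eef_rot: [[1.0, 0.0, -0.002], [0.002, 0.0, 1.0], [0.0, -1.0, 0.0]]
wrist_force: [0.4, -0.6, -0.2]
opening: 0.028
```

{"op": "send_rows", "data": {"steps": [[0, 0, -0.015, 0, 176], [0, 0, -0.03, 0, 176], [0, -0.03, -0.04, 0, 176], [0, -0.07, -0.05, 0, 176], [0, -0.11, -0.08, 0, 176], [0, -0.15, -0.12, 0, 176], [0, -0.15, -0.16, 0, 176], [0, -0.15, -0.2, 0, 176], [0, -0.15, -0.2, 0, 176], [0, -0.15, -0.2, 0, 176]]}}

```text
time_s: 16.32
tcp_pos: [0.5441, -0.0127, 0.1597]
eef_rot: [[1.0, 0.001, 0.002], [-0.002, -0.0, 1.0], [0.001, -1.0, -0.0]]
wrist_force: [-0.3, 0.2, -0.0]
opening: 0.0281
```

```bash
python3 - <<'E'
from h import *
T=np.array([.5463,.2348]);a=np.radians(-4.9);R=np.array([[np.cos(a),-np.sin(a)],[np.sin(a),np.cos(a)]])
for n in("scene","side","wrist"):
    c=r.camera(n); 
    for x in chokes(c): print(n,x,"tray",(R.T@(np.array(x[2])-T)).round(4))
    if n=="scene": cv2.imwrite("pics/s4.png",c["image"][:,:,::-1])
E
```

```text
scene ([415.3, 356.5], 499, [0.5631, 0.2405]) tray [0.0163 0.0071]
scene ([444.5, 351.2], 241, [0.5, 0.263]) tray [-0.0485  0.0241]
side ([436.5, 131.7], 207, [1.0031, 0.3718]) tray [0.4434 0.1755]
side ([265.8, 156.1], 89, [0.5031, 0.2735]) tray [-0.0463  0.0349]
side ([289.2, 159.6], 160, [0.5619, 0.2478]) tray [0.0144 0.0143]
side ([521.1, 289.1], 2722, [0.9478, -0.2926]) tray [ 0.4451 -0.4912]
wrist ([495.7, 416.3], 62, [0.7157, -0.207]) tray [ 0.2065 -0.4257]
```

View pics/s4.png

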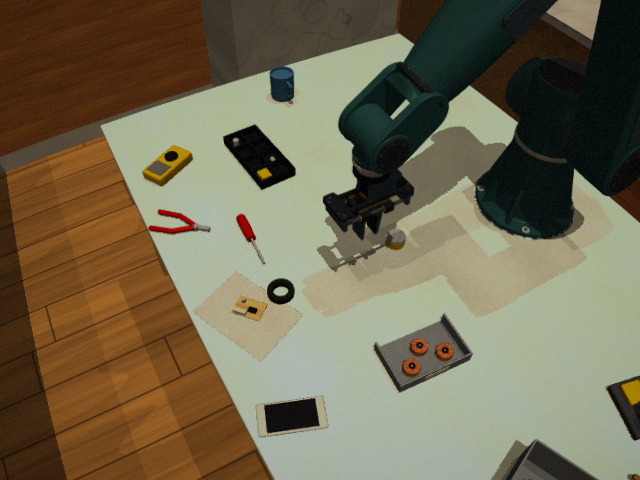

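All three chokes are in the tray, at (419,346), (444,351) and (411,367). A and B merge in the mask, and their shared centroid puts A at about tray y -0.01. The tape, tin and screwdriver are at the same pixels as at the start.

```bash
python3 -c "
from h import *
print(r.hand_in())"
```

```text
the job is handed in; nothing more can be done
None
```

I swept all three chokes into the tray, one straight push each, with the fingers closed to a 28 mm cradle. No choke was picked up. The job was handed in at about 16.5 s of the 67 s allowed, with the arm raised clear; the hand-in gives no verdict.

**Last checks (positions in the tray frame, limits −38 to +55 mm in y and ±85 mm in x):**

| Choke | x (mm) | y (mm) |
|---|---|---|
| A | about −4 | about −10 |
| B | about +37 | about +25 |
| C | about −48 | about +24 |

- **Choke A and B positions:** in the final image these two merged into one colour blob. A's position is worked out from the blob's centre and B's earlier position, and the picture shows two separate discs that agree with it.
- **Side camera:** the near-low side view was partly blocked by the tray walls and disagreed with the scene view by about 1 cm. Every choke is inside the limits by more than that.
- **Tape, tin and screwdriver:** in the last picture they sit at the same pixels as at the start. I judged this by eye and did not measure it again.
- **Forces:** wrist force readings at the end of each move stayed below about 4 N.

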